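Load a specimen holder onto the microscope's locating pin

ROBOT

A 6-joint arm with a two-finger parallel gripper is mounted at the origin on the work surface. World frame = base frame: x ahead of the robot, y to its left, z up, the work surface at z = 0. Lengths are in mm, angles in rad, forces in N, time in s.
With the tool pointing down it reaches from about 300 to 775 mm from the base axis. Payload 14.6 kg.
Tool frame: the origin (TCP) lies between the finger pads; the fingertips stand 25 mm ahead of it and the grasp point (between the pads) lies 6 mm ahead of it; z points along the fingers, y is the line along which they close (so a half turn about z gives the same grasp; the last joint's range is limited). The gripper opens to 94 mm and grips with 3 to 60 N. Pads are 16 mm wide; open, the fingers measure 119 mm over their backs; the gripper's body (75 mm by 177 mm) begins 78 mm behind the grasp point.
Start: joints at [-1.232, 0.3, 1.521, -0, 1.321, -0.067], TCP at [217.107, -505.325, 194.646] pointing down, gripper open.
Joint ranges: [-3.03, 3.03], [-0.79, 2.21], [0.23, 2.52], [-1.04, 4.18], [0, 3.07], [-2.55, 2.55]. Speed limits (rad/s): [2.22, 2.22, 2.57, 3.14, 3.14, 3.14].

INTERFACE

Orientations are given as [roll, pitch, yaw] about the fixed x, y, z axes, in that order (R = Rz(yaw) Ry(pitch) Rx(roll)).
In Python, from cell import manip gives the robot as it stands. The module is installed in compiled form; this text tells all that it offers.
- The arm moves only by the tool step_arm, never from a script. Its argument "series" is one flat list of numbers, 5 for each row, row after row: the shift along the world's x, y, z in mm, then the turn about the world's z in rad, then the closure, from 0 (fully open) to 1 (shut). In form: [dx, dy, dz, spin, jaw, dx, dy, dz, spin, jaw, ...]. A call has 1 to 20 rows; each row shifts and turns the commanded pose from where the row before left it; what a row does not reach is not made up. A row lasts 1/8 s, in which the tool goes at most 62.5 mm and 10.7 degrees, less where a joint would pass 70% of its speed; a pose out of reach is approached as far as the arm can. A call is refused whole if a number of a shift passes 62.5 or a number of a turn 0.188, either way. A call with a gripper value outside its range is refused whole. The fingers move at their own pace and stop on an object; "squeeze" is the grip in N (left out, the last holds). Time passes only in rows, so rows that do not move let the fingers close. It gives the time, the measured TCP pose, the force, the opening and the grip force at its end, in the units of the state.
- manip.read_state(): the state, without advancing time (a new reading comes with each control period).
- manip.camera(name): name is "side" or "top"; returns (picture, depth): 400x640x3 uint8, blue, green, red; 400x640 float32, mm along the optical axis (not along the pixel's ray), 0 where there is no reading.
- manip.camera_info(name): a dict with "fovy" (degrees; the focal length in pixels is half the picture's height over the tangent of half this angle, whatever the lens; pixels are square), "cx", "cy" (the principal point, pixels), "k1" (the pictures are not rectified: a ray, as slopes to the right and down, at radius r is drawn at 1 + k1 r^2 times it, then the intrinsics apply), "eye" and "orientation" of the camera in the world. Camera axes: x right, y down, z forward; pixel columns grow to the right and rows downward; lengths in mm; the calibration is good to about 2 mm. A picture is of the moment at which its call begins. camera_info takes no time and is no camera call.
- manip.sign_off(): hands the job in; it is judged then, once.
The state is a dict: "clock": time; "joints": joint angles; "qd": joint speeds; "effort": joint torques, N m; "eef_pos": TCP position; "eef_rot": TCP orientation; "wrist_force": force on the tool from outside, world axes, zero at the start; "moment": the same for the moment, N m; "finger_gap": finger opening in mm; "finger_force": force on a finger pad.
Only numpy, scipy, OpenCV 4.12 (cv2) and the standard library are available. Lean on these libraries where they do the work, as an engineer would, in place of code of your own. Each camera call takes 0.05 s, during which the arm holds its last target. There are 200 camera calls.

TASK

Lift the specimen holder with the blue dish out of the yellow tray, keep it level, and lay it gently on the microscope's white base, pointing in under the lens but with its hole still well short of the brass pin, and let go of it. Then nudge it in under the lens from its tail, where a black grip tab is handy for it, until its hole drops over the pin and it lies flat and square, the dish centred under the lens; let go. Do not knock the microscope's head, and leave the other holder and the things standing on the bench where they are.

Things in the scene. Friction and masses are not known exactly. Their poses are not given: they have to be found in the camera images.
- holder: holder to load: aluminium plate 200 long (x), 60 wide, 10 thick; side rims 4 thick, 20 high in all, from x = -50 to +60; BLUE dish 50 across, 12 high, at x = +24. Origin: centre of the underside, also its balance point; +x to the nose, z up. 0.27 to 0.43 kg. Nose's underside bevelled from x = +88 to +100 (6 up): pushed, it rides over the pin. Starts flat in the tray, nose to the tray's +y
- tab (a point): centre of the foot of the holder's upright black grip tab, on the plate's top (10 above the underside) at the holder's x = -86, near the tail. The tab is 24 long (x), 10 thick (y) and 30 high, and stands on the centre line
- hole (a point): centre of the holder's round through hole, 16 across, at the plate's underside, at the holder's x = +74, y = 0
- specimen (a point): point on the holder's underside below the centre of its dish (x = +24), 50 from the hole towards the tail
- microscope: stereo microscope, fixed. Origin on the bench straight below the lens; z up. Its white base plate is 22 high, from x = -100 to +140 and y = -220 to +110; a holder is laid on the bare part at negative y and slid in along +y. When home, a holder's +x lies along the microscope's +y. A steel column 28 across stands at x = +115, y = -30, on the side away from the robot
- pin (a point): the fixed brass locating pin: its axis at the level of the base's top (22 above the bench), at x = 0, y = +50 from the microscope's origin. The pin is 12 across and 6 high, its upper half tapering to 6 across
- lens (a point): point on the base's top straight below the lens (x = 0, y = 0 of the microscope), in the middle of a black disc 88 across
- scope_head: the microscope's head, fixed, same origin and axes as the microscope. The ring light is 70 across, centred over the lens point, its underside 135 above the bench; above 190 the head is 82 wide along y (96 over the zoom knobs at 268) and spans x = -63 to +145 (focus block and knobs on the column: y = -67 to +7, 195 to 255 high), up to 390 high. No gripper fits under it, only beside it
- tray: yellow open tray, fixed, 270 (x) by 235 (y) outside, walls 4 thick and 20 high, floor 4 thick; origin at the centre of its underside. The two holders lie in it side by side, about 132 apart along x
- holder_b: the other holder, the same but with an ORANGE dish; same frame. To be left in the tray
- tube_rack: green rack of capped tubes, 75 by 142, 98 high; origin under its centre
- jar: specimen jar with white lid, 60 across, 75 high; origin under its centre
- reagent_bottle: amber bottle, 68 across, 150 high; origin under its centre
- slide_box: flat blue slide box, 95 by 175, 30 high; origin under its centre
- timer: white bench timer, 70 by 65, 18 high; origin under its centre
- beaker: glass beaker, 72 across, 90 high; origin under its centre
Not all that is in view belongs to the job. Leave any green look-alike of the holder alone.

How it is judged (in metres and radians):
On the way, in this order (a step that is already met when the one before it is completed fails the run):
1. the blue-dish holder lies on the microscope's base with its hole short of the pin, let go and at rest (z of hole in the frame of microscope between 0.018 and 0.032 m and angle between holder's own z axis and vertical below 0.08 rad and horizontal distance between hole and pin between 0.01 and 0.15 m and angle between the x axis of holder and the y axis of microscope, either way round below 0.6 rad and contact force between the fingers and holder below 0.1 N and linear speed of holder below 0.02 m/s), for 0.2 s.
2. the holder's hole has dropped over the pin and it lies flat, its dish under the lens (horizontal distance between hole and pin below 0.003 m and z of hole in the frame of microscope below 0.0245 m and angle between holder's own z axis and vertical below 0.02 rad and horizontal distance between specimen and lens below 0.008 m), for 0.2 s.
At the end, for the whole second after the job is handed in: the blue-dish holder rests flat on the microscope's base (within 2.5 mm and 0.02 rad), its hole over the pin (axes within 3 mm) and its dish centred under the lens within 8 mm; released and at rest (all of step 2 and linear speed of holder below 0.01 m/s and angular speed of holder below 0.1 rad/s); the robot touches nothing.
It fails at once if the holder is tipped more than 0.35 rad (20 degrees) from level (angle between holder's own z axis and vertical above 0.35 rad).
It fails at once if the holder is dropped or forced hard onto the microscope (over 50 N) (contact force between holder and microscope above 50 N).
It fails at once if the microscope's head is knocked (over 8 N) (contact force between anything else and scope_head above 8 N).
It fails at once if another holder or a thing on the bench is moved by more than 30 mm (distance of any of holder_b, tube_rack, jar, reagent_bottle, slide_box, timer, beaker from where it was at the start of the episode above 0.03 m).
It also fails if it takes over 54 s, if anything falls off the work surface, if the arm or the gripper's body presses on something with over 40 N, if the wrist force passes 120 N, or if a joint passes its speed limit or range.

## Working session

There is one attempt and no reset: what is moved stays moved. The work goes in short steps, Python scripts to look and compute and a tool call to move; the robot and the scene stay as the last step left them, time stands still between calls to the robot, and variables do not carry over. Pictures are saved under pics/ and viewed, at most 10 in all, crops included, and the job is handed in when it is done.

Besides the shell and the picture viewer there is one more tool, called after "Request:" as a command line: name --argument value ..., lists and objects as JSON in quotes. step_arm: Moves the arm, as the interface text tells. Its arguments: {"type":"object","properties":{"series":{"type":"array"},"squeeze":{"type":"number"}},"required":["series"]}

```bash
mkdir -p pics; cat > h.py <<'E'
import numpy as np, cv2
from cell import manip
from scipy.spatial.transform import Rotation as R
def snap(n):
    p,d=manip.camera(n); np.savez(f'{n}.npz',p=p,d=d); return p,d
def cam(n):
    i=manip.camera_info(n); f=200/np.tan(np.radians(i['fovy'])/2)
    o=np.array(i['orientation'],float)
    M=o if o.shape==(3,3) else R.from_euler('xyz',o).as_matrix()
    return i,f,M
def ray(n,u,v):
    i,f,M=cam(n); q=np.array([(u-i['cx'])/f,(v-i['cy'])/f]); s=q.copy()
    for _ in range(20): s=q/(1+i['k1']*(s@s))
    return np.array(i['eye'],float),M@np.array([s[0],s[1],1])
def atz(n,u,v,z):
    e,r=ray(n,u,v); return e+r*(z-e[2])/r[2]
def atd(n,u,v,d):
    e,r=ray(n,u,v); return e+r*d
E
python3 - <<'E'
from h import *
for n in('top','side'):
    p,d=snap(n); cv2.imwrite(f'pics/{n}0.png',p); print(manip.camera_info(n))
print(manip.read_state())
E
```

```text
{'fovy': 45.28792537020803, 'cx': 317.25306354848266, 'cy': 199.45378075248627, 'k1': -0.028045147982264394, 'eye': array([ 372.76472254,  -28.6186453 , 1427.72679214]), 'orientation': array([-3.04920446,  0.00464561, -1.59889672])}
{'fovy': 45.43637761033256, 'cx': 317.1739759875, 'cy': 199.14506387764973, 'k1': -0.09182470538420923, 'eye': array([  192.2496596 , -1050.61580857,  1117.84646475]), 'orientation': array([-2.34874469, -0.01267911, -0.29948622])}
{'clock': 0.1, 'joints': array([-1.23162987e+00,  3.00395936e-01,  1.52153780e+00, -1.36062394e-05,
        1.32072505e+00, -6.66183637e-02]), 'qd': array([ 6.57229504e-04,  2.02522991e-05,  2.68449950e-04,  1.03198051e-04,
       -1.06119612e-03,  1.83654744e-04]), 'effort': array([ 2.26321165e-03, -5.32634282e+01, -3.53280008e+01,  7.09765172e-02,
        2.35175702e-02, -8.00884709e-05]), 'eef_pos': array([ 217.00414851, -505.09483706,  194.14588343]), 'eef_rot': array([-3.14052801e+00, -5.78212733e-05,  4.05788167e-01]), 'wrist_force': array([0.39602986, 0.76243003, 0.36593229]), 'moment': array([-0.02615044,  0.06283445,  0.03611894]), 'finger_force': 0.0, 'finger_gap': 94.02576229487063}
```

View pics/top0.png

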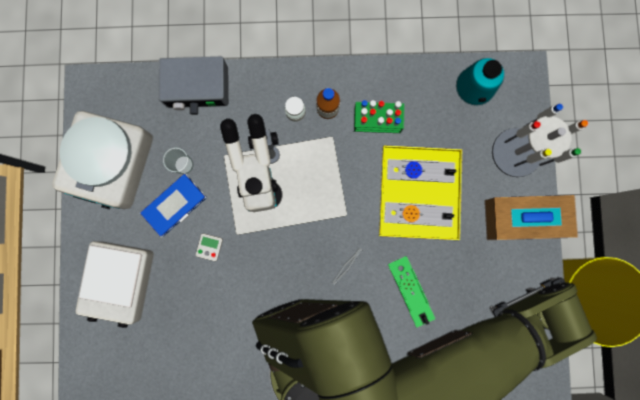

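View pics/side0.png

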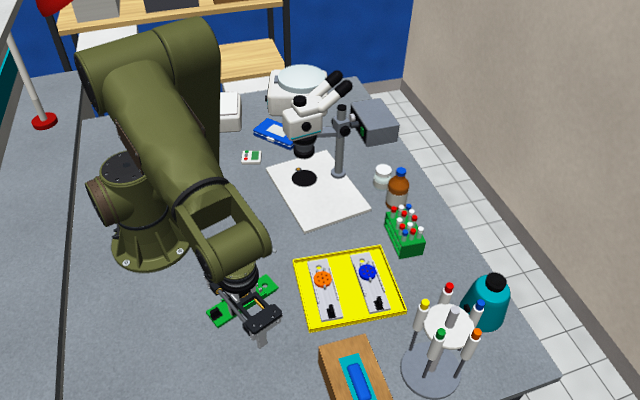

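The blue-dish holder is at top (414,170), tab (450,172). The others are the orange holder at (411,213) and the green look-alike at (410,290). Blue dish in the yellow tray is the one described. I'll confirm it in crops.

```bash
python3 - <<'E'
from h import *
p=np.load('top.npz')['p']; s=np.load('side.npz')['p']
a=cv2.resize(p[135:250,215:475],None,fx=3,fy=3,interpolation=cv2.INTER_CUBIC)
cv2.imwrite('pics/c1.png',a)
b=cv2.resize(s[145:325,260:410],None,fx=3.3,fy=3.3,interpolation=cv2.INTER_CUBIC)
cv2.imwrite('pics/c2.png',b)
E
```

```text
(no output)
```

View pics/c1.png

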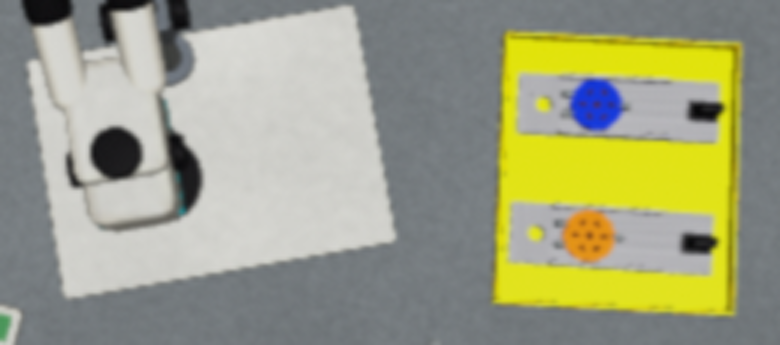

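View pics/c2.png

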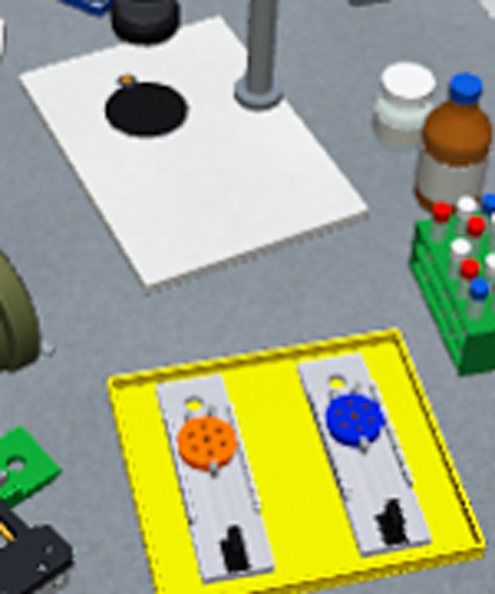

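The crops show the blue-dish holder in c1: hole (544,105), dish (596,104), plate corners (518,73) and (718,142). In c2 the lens disc is at (146,109), the pin at (127,80), and the base corners at (150,288), (367,212), (22,77) and (222,17).

```bash
python3 - <<'E'
from h import *
np.set_printoptions(precision=1,suppress=True)
T=lambda U,V,z:atz('top',215+(U+.5)/3-.5,135+(V+.5)/3-.5,z)
S=lambda U,V,z:atz('side',260+(U+.5)/3.3-.5,145+(V+.5)/3.3-.5,z)
for n,a in dict(hole=(544,105,14),dish=(596,104,24),A=(518,73,14),B=(720,82,14),C=(718,142,14),D=(517,133,14),tab=(692,109,44),b1=(354,7,22),b2=(395,240,22),b3=(66,297,22),b4=(28,62,22),tr1=(505,32,20),tr2=(741,43,20),tr3=(735,314,20),tr4=(494,304,20)).items(): print('T',n,T(*a))
for n,a in dict(disc=(146,109,22),pin=(127,80,28),b2=(150,288,22),b1=(367,212,22),b3=(22,77,22),b4=(222,17,22),hole=(337,382,14),dish=(355,418,26),nl=(299,367,14),nr=(362,358,14),tl=(367,556,14),tr=(430,541,14)).items(): print('S',n,S(*a))
E
```

```text
T hole [ 586.3 -262.7   14. ]
T dish [ 584.3 -312.4   24. ]
T A [ 619.1 -238.3   14. ]
T B [ 604.5 -439.1   14. ]
T C [ 544.4 -433.8   14. ]
T D [ 559.  -234.7   14. ]
T tab [ 573.8 -401.6   44. ]
T b1 [688.8 -76.9  22. ]
T b2 [ 455.9 -109.8   22. ]
T b3 [409.2 213.1  22. ]
T b4 [642.9 248.   22. ]
T tr1 [ 659.7 -226.2   20. ]
T tr2 [ 642.1 -460.5   20. ]
T tr3 [ 374.1 -439.6   20. ]
T tr4 [ 390.7 -204.4   20. ]
S disc [521.  121.1  22. ]
S pin [512.6 164.1  28. ]
S b2 [ 456.2 -117.8   22. ]
S b1 [686.  -83.3  22. ]
S b3 [408.8 206.9  22. ]
S b4 [643.8 243.8  22. ]
S hole [ 586.  -264.9   14. ]
S dish [ 582.6 -314.5   26. ]
S nl [ 559.5 -239.2   14. ]
S nr [ 617.3 -245.8   14. ]
S tl [ 545.8 -438.9   14. ]
S tr [ 600.3 -440.8   14. ]
```

Estimates: holder origin is about (581.5, -337.5) with yaw 1.498. The lens is about (521, 118), and the microscope's +y heading is about 1.713. I'll grip across the plate at its balance point.

Request:
step_arm --series '[45.5,21,0,0.182,0,45.5,21,0,0.182,0,45.5,21,0,0.182,0,45.5,21,0,0.182,0,45.5,21,0,0.182,0,45.5,21,0,0.182,0,45.5,21,0,0,0,46,20.5,0,0,0,0,0,-40,0,0,0,0,-40,0,0,0,0,0,0,0]' --squeeze 30

```text
clock: 1.48
eef_pos: [580.3, -336.9, 111.4]
eef_rot: [-3.136, -0.003, 1.498]
wrist_force: [0.2, 0.3, 0.3]
finger_gap: 94.0
finger_force: 0.0
```

```bash
python3 - <<'E'
from h import *
p,d=snap('top');q,_=snap('side')
a=cv2.resize(p[100:260,330:480],None,fx=2.6,fy=2.6,interpolation=cv2.INTER_CUBIC)
b=cv2.resize(q[220:350,280:430],None,fx=2.6,fy=2.6,interpolation=cv2.INTER_CUBIC)
b=cv2.copyMakeBorder(b,0,a.shape[0]-b.shape[0],0,0,0)
cv2.imwrite('pics/g1.png',np.hstack([a,b]))
s=manip.read_state();print(s['clock'],s['eef_pos'],s['eef_rot'],s['joints'])
E
```

```text
1.575 [ 581.90912327 -338.12441219  115.95869204] [3.14078329e+00 4.27116871e-04 1.49766063e+00] [-5.80794607e-01  6.40184405e-01  1.21307844e+00  2.10477227e-05
  1.28741488e+00 -5.07664960e-01]
```

View pics/g1.png

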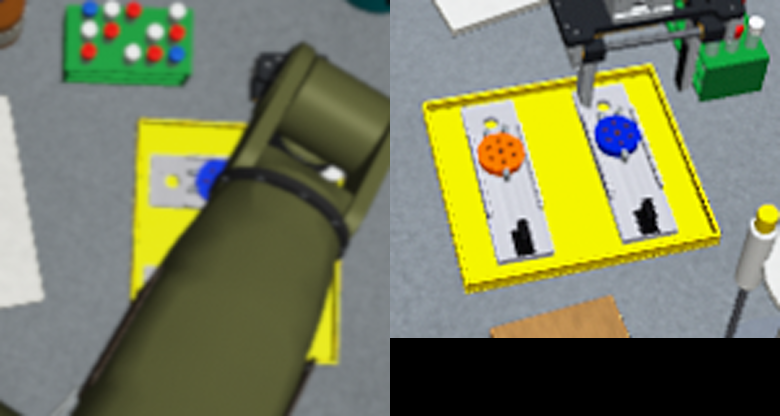

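The jaws straddle the blue holder correctly: the left finger is at (586,103) in the picture, and the blue dish at (617,133). I'll narrow the jaws slightly and go down.

Request:
step_arm --series '[0,0,0,0,0.17,0,0,-30,0,0.17,0,0,-25,0,0.17,0,0,-15,0,0.17,0,0,-14,0,0.17,0,0,0,0,0.17]'

```text
clock: 2.33
eef_pos: [581.4, -337.8, 30.2]
eef_rot: [-3.141, -0.0, 1.498]
wrist_force: [-0.6, -0.4, 1.3]
finger_gap: 78.1
finger_force: 0.0
```

Request:
step_arm --series '[0,0,0,0,0.6,0,0,0,0,0.6,0,0,0,0,0.6,0,0,0,0,0.6]'

```text
clock: 2.82
eef_pos: [581.7, -337.9, 30.9]
eef_rot: [3.141, 0.0, 1.498]
wrist_force: [-0.3, -0.4, 0.1]
finger_gap: 41.8
finger_force: 0.0
```

```bash
python3 - <<'E'
from h import *
q,d=snap('side')
cv2.imwrite('pics/g2.png',cv2.resize(q[200:340,280:450],None,fx=4,fy=4,interpolation=cv2.INTER_CUBIC))
s=manip.read_state();print(s['clock'],s['eef_pos'],s['finger_gap'],s['finger_force'],s['wrist_force'])
E
```

```text
2.875 [ 581.64701429 -337.84884462   30.78025533] 38.88951731522717 0.0 [-1.03739389  0.86945179  0.37809441]
```

View pics/g2.png

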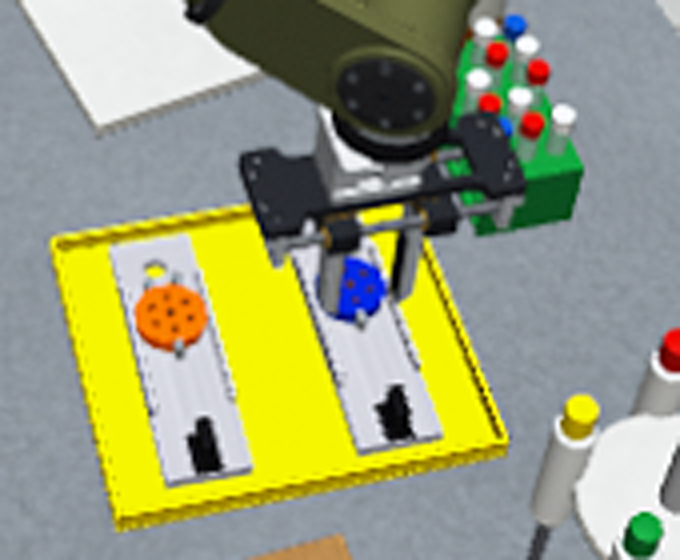

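```bash
python3 - <<'E'
from h import *
np.set_printoptions(precision=1,suppress=True)
d=np.load('side.npz')['d']
for U,V in[(330,295),(330,307),(328,270),(402,285),(402,295),(360,275),(400,430),(350,400),(330,320)]:
    u,v=280+(U+.5)/4-.5,200+(V+.5)/4-.5
    print(U,V,atd('side',u,v,d[int(round(v)),int(round(u))]))
i,f,M=cam('side')
def proj(P):
    c=M.T@(np.array(P)-i['eye']);s=c[:2]/c[2];s=s*(1+i['k1']*(s@s));return ((s*f+[i['cx'],i['cy']]-[280,200])+.5)*4-.5
print(proj([556,-338,6]),proj([607,-338,6]),proj([556,-338,40]))
E
```

```text
330 295 [ 551.  -346.8   70.3]
330 307 [ 551.9 -347.4   57.1]
328 270 [ 548.2 -344.5   96.1]
402 285 [ 604.5 -347.5   61.7]
402 295 [ 604.1 -350.5   54.3]
360 275 [ 592.1 -308.4   28.3]
400 430 [ 571.9 -433.9   24. ]
350 400 [ 550.6 -398.1   17.5]
330 320 [ 562.2 -329.9   14.7]
[324.8 338.3] [391.8 321.2] [328.7 309.7]
```

```bash
python3 - <<'E'
from h import *
np.set_printoptions(precision=1,suppress=True)
u,v=280+196/2.6,220+104/2.6
for z in(50,70,90,110,130,150): print(z,atz('side',u,v,z))
d=np.load('side.npz')['d']
for U,V in[(345,236),(270,215),(440,215),(405,240),(320,185)]:
    u,v=280+(U+.5)/4-.5,200+(V+.5)/4-.5
    print(U,V,atd('side',u,v,d[int(round(v)),int(round(u))]))
s=manip.read_state();print(s)
E
```

```text
50 [ 556.3 -283.9   50. ]
70 [ 549.5 -298.3   70. ]
90 [ 542.7 -312.6   90. ]
110 [ 535.9 -327.   110. ]
130 [ 529.1 -341.3  130. ]
150 [ 522.2 -355.7  150. ]
345 236 [ 546.5 -365.4  158.6]
270 215 [ 498.9 -352.6  181.5]
440 215 [ 610.8 -368.5  160.5]
405 240 [ 601.3 -346.5  111.4]
320 185 [ 538.2 -337.8  180.4]
{'clock': 2.875, 'joints': array([-0.6,  0.7,  1.3, -0. ,  1.1, -0.5]), 'qd': array([-0.,  0.,  0., -0., -0.,  0.]), 'effort': array([  0. , -72.8, -32.4,   0.1,   0.1,   0. ]), 'eef_pos': array([ 581.6, -337.8,   30.8]), 'eef_rot': array([3.1, 0. , 1.5]), 'wrist_force': array([-1. ,  0.9,  0.4]), 'moment': array([-0.1, -0.1,  0. ]), 'finger_force': 0.0, 'finger_gap': 38.88951731522717}
```

The tool is really about 40 mm higher than the z reading says: depth puts the fingertips at about z 50 instead of 6, so nothing is gripped. I'll re-open, lower 30 and measure again.

Request:
step_arm --series '[0,0,0,0,0.17,0,0,0,0,0.17,0,0,0,0,0.17,0,0,0,0,0.17,0,0,-15,0,0.17,0,0,-15,0,0.17,0,0,0,0,0.17]'

```text
clock: 3.75
eef_pos: [580.7, -337.3, -1.6]
eef_rot: [-3.139, -0.002, 1.498]
wrist_force: [0.2, 0.9, -0.6]
finger_gap: 77.8
finger_force: 0.0
```

```bash
python3 - <<'E'
from h import *
q,d=snap('side')
np.set_printoptions(precision=0,suppress=True)
for v in range(262,296,2):
    print(v,[ '%d,%d,%d'%tuple(atd('side',u,v,d[v,u])) for u in list(range(350,362,2))+list(range(380,396,3))])
cv2.imwrite('pics/g3.png',cv2.resize(q[220:320,320:440],None,fx=5,fy=5,interpolation=cv2.INTER_CUBIC))
E
```

```text
262 ['506,-358,150', '511,-360,151', '515,-363,153', '525,-354,139', '528,-358,142', '537,-352,131', '590,-363,126', '599,-363,122', '605,-367,124', '614,-367,121', '620,-372,126', '630,-370,119']
264 ['505,-362,147', '510,-364,148', '515,-365,147', '192,-1050,1117', '531,-354,128', '536,-356,129', '635,-287,5', '619,-331,67', '618,-347,87', '628,-346,81', '621,-372,117', '631,-370,110']
266 ['503,-366,145', '510,-365,141', '519,-357,128', '522,-362,133', '529,-359,127', '532,-366,134', '631,-294,7', '619,-333,60', '618,-349,80', '628,-348,75', '668,-301,1', '677,-302,0']
268 ['505,-363,132', '514,-358,122', '518,-360,123', '522,-364,127', '528,-364,124', '533,-364,123', '629,-300,6', '619,-334,51', '620,-348,69', '629,-348,66', '665,-308,2', '672,-312,4']
270 ['505,-365,126', '551,-279,0', '518,-361,116', '522,-366,120', '527,-366,119', '533,-367,117', '627,-307,5', '617,-339,49', '621,-349,61', '645,-325,21', '661,-315,3', '670,-317,1']
272 ['508,-360,111', '531,-323,54', '192,-1050,1117', '533,-343,79', '540,-342,75', '562,-310,25', '624,-313,4', '619,-338,38', '623,-347,49', '648
[... 1293 characters left out ...]
288 ['523,-338,2', '527,-342,6', '533,-342,3', '538,-345,4', '543,-347,5', '549,-348,4', '599,-372,16', '603,-380,26', '622,-366,-1', '628,-371,2', '634,-376,7', '642,-380,9']
290 ['521,-343,0', '525,-348,4', '531,-349,3', '535,-353,7', '542,-351,2', '547,-354,4', '598,-375,11', '601,-385,24', '618,-373,0', '626,-376,1', '634,-379,2', '640,-384,6']
292 ['518,-351,1', '522,-355,6', '528,-357,6', '534,-357,4', '537,-362,9', '545,-360,3', '595,-381,11', '602,-386,15', '613,-383,7', '621,-385,6', '631,-386,3', '638,-390,5']
294 ['516,-358,3', '520,-361,6', '526,-361,3', '532,-363,3', '537,-366,5', '543,-365,1', '591,-390,15', '600,-391,13', '611,-389,5', '619,-391,4', '627,-394,6', '637,-394,1']
```

View pics/g3.png

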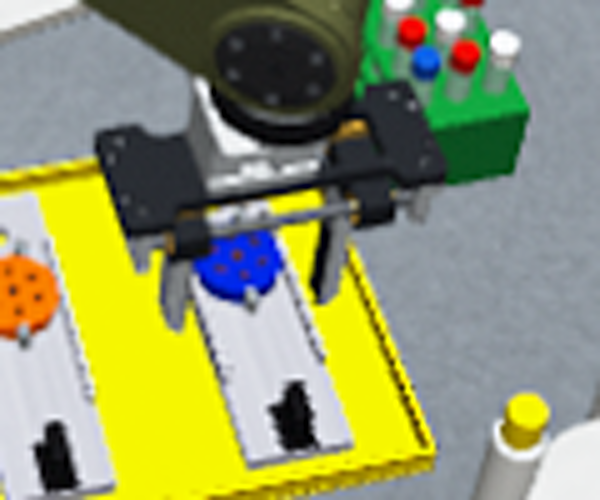

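The fingertips straddle the plate, left tip (178,328) and right tip (323,300), at z of about 17. I'll lower 8 more and close.

Request:
step_arm --series '[0,0,-4,0,0.17,0,0,-4,0,0.17,0,0,0,0,0.6,0,0,0,0,0.6,0,0,0,0,0.6]'

```text
clock: 4.42
eef_pos: [581.8, -338.2, -6.5]
eef_rot: [3.141, 0.001, 1.498]
wrist_force: [-1.7, 0.1, 6.2]
finger_gap: 59.7
finger_force: 32.9
```

Request:
step_arm --series '[0,0,8,0,0.6,0,0,18,0,0.6,0,0,20,0,0.6,0,0,10,0,0.6,0,0,0,0,0.6]'

```text
clock: 5.05
eef_pos: [582.0, -338.0, 49.8]
eef_rot: [3.14, 0.001, 1.498]
wrist_force: [0.1, -0.2, -3.7]
finger_gap: 59.7
finger_force: 30.0
```

Request:
step_arm --series '[-3,20,0,0.027,0.6,-5,35,0,0.027,0.6,-6,45,0,0.027,0.6,-6,50,0,0.027,0.6,-6,50,0,0.027,0.6,-6,45,0,0.027,0.6,-5,40,0,0.027,0.6,-3,27,0,0.027,0.6,-1.7,15,0,0,0.6,0,0,0,0,0.6]'

```text
clock: 6.3
eef_pos: [539.8, -10.5, 48.4]
eef_rot: [-3.141, -0.0, 1.714]
wrist_force: [0.5, 0.0, -2.5]
finger_gap: 59.8
finger_force: 30.0
```

```bash
python3 - <<'E'
from h import *
q,d=snap('side'); snap('top')
cv2.imwrite('pics/g4.png',cv2.resize(q[80:260,230:400],None,fx=3.3,fy=3.3,interpolation=cv2.INTER_CUBIC))
E
```

```text
(no output)
```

View pics/g4.png

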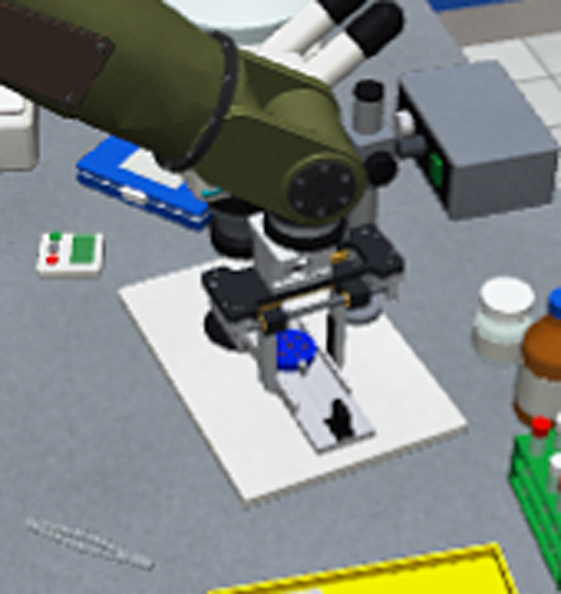

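The holder hangs level over the base: dish (293,348), tail corners (322,450) and (372,433). I'll lower it gently.

Request:
step_arm --series '[0,0,-10,0,0.6,0,0,-12,0,0.6,0,0,-8,0,0.6,0,0,-4,0,0.6,0,0,-1,0,0.6,0,0,0,0,0.6]'

```text
clock: 7.15
eef_pos: [540.1, -10.8, 13.8]
eef_rot: [3.141, 0.0, 1.714]
wrist_force: [-0.4, -0.2, -3.5]
finger_gap: 60.1
finger_force: 30.0
```

Request:
step_arm --series '[0,0,-1,0,0.6,0,0,-1,0,0.6]'

```text
clock: 7.4
eef_pos: [540.0, -10.8, 11.7]
eef_rot: [3.141, 0.0, 1.714]
wrist_force: [-0.3, -0.2, -2.8]
finger_gap: 59.6
finger_force: 30.0
```

Request:
step_arm --series '[0,0,-1,0,0.6,0,0,0,0,0.6]'

```text
clock: 7.65
eef_pos: [540.0, -10.8, 11.5]
eef_rot: [3.141, 0.0, 1.714]
wrist_force: [-4.5, 1.2, 7.7]
finger_gap: 59.9
finger_force: 33.4
```

Request:
step_arm --series '[0,0,-1,0,0.6,0,0,0,0,0.6]'

```text
clock: 7.9
eef_pos: [540.0, -10.8, 11.4]
eef_rot: [3.141, 0.0, 1.714]
wrist_force: [-13.3, 0.7, 21.2]
finger_gap: 60.1
finger_force: 34.6
```

Request:
step_arm --series '[0,0,1.5,0,0.6,0,0,0,0,0.3,0,0,0,0,0.17,0,0,0,0,0.17,0,0,0,0,0.17,0,0,0,0,0.17]'

```text
clock: 8.65
eef_pos: [540.4, -10.8, 11.5]
eef_rot: [3.14, 0.0, 1.714]
wrist_force: [4.3, 0.1, 4.7]
finger_gap: 77.8
finger_force: 2.6
```

```bash
python3 - <<'E'
from h import *
q,d=snap('side')
np.set_printoptions(precision=1,suppress=True)
# blue dish top, black tab, plate region
b=q.astype(int)
m=(b[...,0]>130)&(b[...,2]<80)&(b[...,1]<90); m[:150]=0; m[:,:290]=0;m[:,345:]=0
v,u=np.nonzero(m);print(len(u),u.mean(),v.mean(),u.min(),u.max(),v.min(),v.max(),'dish',atz('side',u.mean(),v.mean(),42))
cv2.imwrite('pics/g5.png',cv2.resize(q[140:240,250:380],None,fx=6,fy=6,interpolation=cv2.INTER_CUBIC))
E
```

```text
126 317.515873015873 193.4920634920635 311 325 188 200 dish [536.3  13.5  42. ]
```

View pics/g5.png

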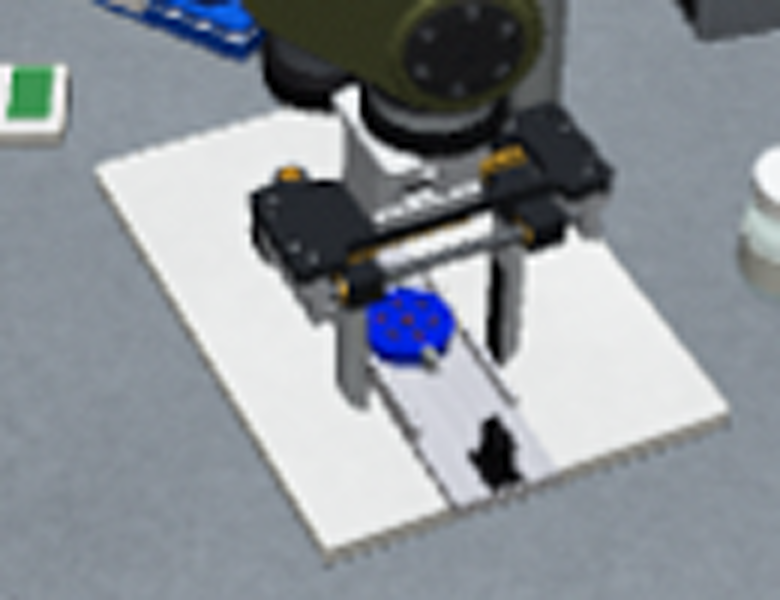

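The holder lies square on the base: dish (408,325), tab (495,455), and its tail at the base's front edge. The pin at (290,175) is still about 95 mm ahead. Now I'll raise a little, slide back to the tab and grip it lightly.

Request:
step_arm --series '[0,0,5,0,0.17,0,0,0,0,0.17,0,0,0,0,0.17]'

```text
clock: 9.07
eef_pos: [539.5, -10.8, 15.9]
eef_rot: [-3.141, -0.0, 1.714]
wrist_force: [0.2, 0.2, 0.0]
finger_gap: 78.0
finger_force: 0.0
```

Request:
step_arm --series '[0,0,8,0,0.17,1.3,-9,0,0,0.17,3,-20.5,0,0,0.17,4,-27.5,0,0,0.17,3.3,-22,0,0,0.17,1.7,-12,0,0,0.17,0,0,0,0,0.17]'

```text
clock: 9.95
eef_pos: [553.1, -102.8, 24.0]
eef_rot: [-3.141, -0.0, 1.712]
wrist_force: [0.2, 0.2, 0.3]
finger_gap: 77.5
finger_force: 0.0
```

Request:
step_arm --series '[0,0,0,0,0.5,0,0,0,0,0.8,0,0,0,0,0.8]' --squeeze 5

```text
clock: 10.32
eef_pos: [553.2, -101.4, 24.2]
eef_rot: [-3.142, -0.0, 1.714]
wrist_force: [0.8, -0.2, -0.2]
finger_gap: 51.4
finger_force: 0.0
```

Request:
step_arm --series '[0,0,0,0,0.95,0,0,0,0,0.95,0,0,0,0,0.95,0,0,0,0,0.95,0,0,0,0,0.95,0,0,0,0,0.95,0,0,0,0,0.95]' --squeeze 5

```text
clock: 11.2
eef_pos: [553.2, -101.8, 24.1]
eef_rot: [-3.142, 0.0, 1.714]
wrist_force: [0.4, -0.5, -0.1]
finger_gap: 10.0
finger_force: 5.0
```

```bash
cat > m.py <<'E'
from h import *
np.set_printoptions(precision=1,suppress=True)
q,d=snap('side'); b=q.astype(int)
m=(b[...,0]>130)&(b[...,2]<80)&(b[...,1]<90); m[:130]=0; m[:,:280]=0;m[:,345:]=0
v,u=np.nonzero(m);print(len(u),u.mean(),v.mean(),u.max()-u.min(),v.max()-v.min(),'dish',atz('side',u.mean(),v.mean(),42))
w=b[160:180,288:308]; m=(w[...,2]-w[...,0]>40); v,u=np.nonzero(m)
if len(u): print('pin',len(u),u.mean()+288,v.mean()+160,atz('side',u.mean()+288,v.mean()+160,25))
print(manip.read_state()['finger_gap'])
E
python3 m.py
```

```text
m.py:5: RuntimeWarning: Mean of empty slice.
  v,u=np.nonzero(m);print(len(u),u.mean(),v.mean(),u.max()-u.min(),v.max()-v.min(),'dish',atz('side',u.mean(),v.mean(),42))
  ret = ret.dtype.type(ret / rcount)
Traceback (most recent call last):
  File "m.py", line 5, in <module>
    v,u=np.nonzero(m);print(len(u),u.mean(),v.mean(),u.max()-u.min(),v.max()-v.min(),'dish',atz('side',u.mean(),v.mean(),42))
                                                     ~~~~~^^
ValueError: zero-size array to reduction operation maximum which has no identity
```

The tab is gripped (10.0 mm). By my estimate the hole-to-pin gap is about 105 mm, with lateral error near zero. I'll push 72 mm first.

Request:
step_arm --series '[-0.6,4,0,0,0.95,-1.2,8,0,0,0.95,-1.5,10,0,0,0.95,-1.5,10,0,0,0.95,-1.5,10,0,0,0.95,-1.5,10,0,0,0.95,-1.2,8.5,0,0,0.95,-1.0,7,0,0,0.95,-0.6,4,0,0,0.95,0,0,0,0,0.95]' --squeeze 8

```text
clock: 12.5
eef_pos: [542.5, -29.9, 24.1]
eef_rot: [-3.141, -0.0, 1.714]
wrist_force: [-0.1, 0.7, -0.6]
finger_gap: 9.9
finger_force: 8.0
```

```bash
python3 - <<'E'
from h import *
np.set_printoptions(precision=1,suppress=True)
for n in('side','top'):
    q,d=snap(n); b=q.astype(int)
    m=(b[...,0]>110)&(b[...,2]<80)&(b[...,1]<90)
    k,l,st,c=cv2.connectedComponentsWithStats(m.astype(np.uint8))
    print(n,[(st[i].tolist(),c[i]) for i in range(1,k) if st[i][4]>15])
q=np.load('side.npz')['p']
cv2.imwrite('pics/g6.png',cv2.resize(q[120:230,260:370],None,fx=5,fy=5,interpolation=cv2.INTER_CUBIC))
E
```

```text
side [([11, 0, 53, 78, 2444], array([35. , 41.3])), ([290, 0, 123, 84, 8692], array([351.3,  36.2])), ([273, 7, 11, 53, 388], array([278.5,  29.8])), ([212, 8, 56, 36, 1606], array([239.9,  25.8])), ([53, 12, 6, 10, 29], array([55.8, 16. ])), ([138, 23, 12, 19, 104], array([142.2,  29.8])), ([61, 35, 20, 36, 330], array([70.7, 52.1])), ([101, 99, 21, 17, 179], array([110. , 105.9])), ([92, 104, 6, 13, 34], array([ 94.3, 110.2])), ([253, 129, 16, 13, 37], array([261.1, 134.1])), ([270, 136, 23, 12, 70], array([282.2, 141.8])), ([396, 170, 10, 6, 19], array([400.4, 172.6])), ([478, 304, 6, 6, 18], array([480.6, 306.3])), ([347, 363, 24, 37, 181], array([358.4, 382.8]))]
top [([323, 90, 11, 9, 34], array([327.5,  94.5])), ([274, 184, 13, 16, 149], array([280.1, 192.1])), ([187, 196, 17, 16, 42], array([195.7, 204.1])), ([522, 212, 30, 10, 61], array([533.6, 214.2])), ([161, 220, 17, 15, 48], array([169.1, 227.7]))]
```

```bash
python3 - <<'E'
from h import *
np.set_printoptions(precision=1,suppress=True)
print(atz('top',278,191.7,44),atz('top',286.8,191.7,44))
p=np.load('top.npz')['p']
cv2.imwrite('pics/g7.png',cv2.resize(p[150:240,220:350],None,fx=6,fy=6,interpolation=cv2.INTER_CUBIC))
E
```

```text
[527.   87.5  44. ] [526.2  62.   44. ]
```

View pics/g7.png

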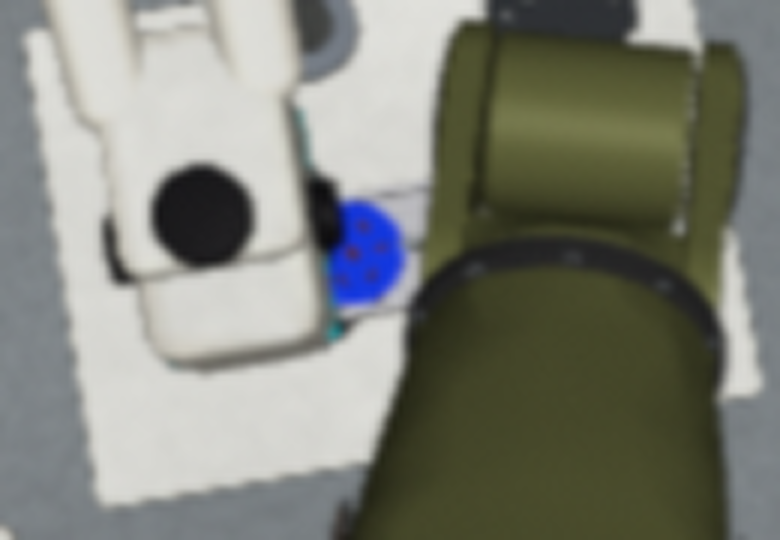

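Top view: dish (365,252) under the head's edge, holder square, about 33 mm to go. The forearm's left edge is at (410,310) and the head at (340,230), so I'll check that clearance with depth.

```bash
python3 - <<'E'
from h import *
d=np.load('top.npz')['d']
def P(u,v):
    w=atd('top',u,v,d[v,u]); r=w[:2]-[521.3,117.5]; c,s=.9895,.1445
    return '%d,%d,%d'%(r[0]*c+r[1]*s,-r[0]*s+r[1]*c,w[2])
for v in range(162,238,5): print(v,[P(u,v) for u in range(264,302,2)])
E
```

```text
162 ['40,-28,328', '39,-33,327', '38,-38,330', '39,-42,320', '91,-26,35', '91,-32,32', '91,-38,27', '90,-43,24', '89,-49,24', '88,-55,24', '88,-61,19', '86,-67,25', '86,-72,20', '84,-78,25', '83,-84,28', '26,-97,340', '24,-102,347', '24,-106,342', '23,-111,343']
167 ['30,-26,321', '28,-31,323', '34,-32,286', '80,-17,22', '79,-23,21', '78,-29,25', '78,-35,19', '76,-41,23', '75,-46,19', '74,-52,22', '73,-58,22', '72,-64,24', '70,-70,30', '69,-76,27', '69,-82,24', '13,-96,350', '11,-100,353', '10,-105,355', '10,-109,351']
172 ['17,-24,326', '16,-29,326', '16,-33,321', '27,-32,252', '64,-21,22', '64,-26,18', '62,-32,23', '62,-38,20', '60,-44,22', '59,-50,21', '58,-56,21', '57,-61,21', '55,-68,26', '55,-73,25', '5,-89,332', '0,-94,361', '0,-98,362', '-1,-103,363', '1,-107,334']
177 ['6,-22,326', '5,-27,324', '4,-32,324', '11,-32,277', '20,-32,212', '48,-24,24', '47,-30,25', '47,-36,21', '45,-42,22', '44,-47,22', '44,-53,18', '43,-59,21', '42,-65,18', '40,-71,22', '-5,-87,328', '-12,-92,369', '-13,-97,371', '-13,-101,370', '-6,-105,314']
182 ['-5,-21,329', '-6,-25,328', '-6,-30,325', '-5,-
[... 2599 characters left out ...]
 '-123,-63,471', '-124,-67,475', '-125,-71,475', '-126,-75,479', '-126,-79,484', '-127,-83,480', '-128,-87,483', '-128,-91,483']
232 ['-105,33,0', '-106,26,5', '-107,21,0', '-108,15,1', '-109,9,3', '-110,4,0', '-111,-1,2', '-112,-7,0', '-130,-48,454', '-132,-53,474', '-133,-58,481', '-133,-62,486', '-134,-66,484', '-135,-70,486', '-136,-74,492', '-136,-78,491', '-137,-81,487', '-138,-85,487', '-138,-89,490']
237 ['-119,36,-5', '-120,30,-2', '-121,23,1', '-122,18,1', '-123,12,1', '-125,6,5', '-140,-41,484', '-126,-5,2', '-141,-48,481', '-142,-53,488', '-143,-57,491', '-143,-61,495', '-144,-65,494', '-145,-69,496', '-145,-73,501', '-146,-76,501', '-147,-80,499', '-147,-84,499', '-148,-88,499']
```

Clearance is about 40 mm to the knobs and head, so 33 mm of travel is safe. I'll continue slowly.

Request:
step_arm --series '[-0.4,3,0,0,0.95,-0.6,4,0,0,0.95,-0.6,4,0,0,0.95,-0.6,4,0,0,0.95,-0.6,4,0,0,0.95,-0.4,3,0,0,0.95,0,0,0,0,0.95]'

```text
clock: 13.48
eef_pos: [539.5, -7.8, 24.3]
eef_rot: [3.141, -0.001, 1.714]
wrist_force: [0.8, 1.5, 2.9]
finger_gap: 9.9
finger_force: 8.0
```

Request:
step_arm --series '[-0.3,2,0,0,0.95,-0.3,2,0,0,0.95,0,0,0,0,0.95]'

```text
clock: 13.85
eef_pos: [538.9, -4.2, 24.3]
eef_rot: [3.141, 0.0, 1.714]
wrist_force: [0.2, -2.5, 5.8]
finger_gap: 9.9
finger_force: 8.0
```

Request:
step_arm --series '[-0.3,2,0,0,0.95,0,0,0,0,0.95]'

```text
clock: 14.1
eef_pos: [538.6, -2.3, 24.3]
eef_rot: [3.141, 0.0, 1.714]
wrist_force: [0.6, -3.6, 6.3]
finger_gap: 10.1
finger_force: 8.0
```

Request:
step_arm --series '[-0.2,1.5,0,0,0.95,0,0,0,0,0.95]'

```text
clock: 14.35
eef_pos: [538.4, -0.8, 24.3]
eef_rot: [3.141, 0.0, 1.714]
wrist_force: [-0.5, -3.2, 4.9]
finger_gap: 10.0
finger_force: 8.0
```

Request:
step_arm --series '[-0.2,1.5,0,0,0.95,0,0,0,0,0.95]'

```text
clock: 14.6
eef_pos: [538.1, 0.9, 24.2]
eef_rot: [3.142, -0.0, 1.714]
wrist_force: [0.9, -1.4, 4.8]
finger_gap: 9.9
finger_force: 8.0
```

Request:
step_arm --series '[-0.2,1.5,0,0,0.95,0,0,0,0,0.95]'

```text
clock: 14.85
eef_pos: [537.8, 2.6, 24.0]
eef_rot: [-3.141, -0.001, 1.714]
wrist_force: [0.2, 1.9, 3.3]
finger_gap: 10.0
finger_force: 8.0
```

Request:
step_arm --series '[-0.15,1,0,0,0.95,0,0,0,0,0.95]'

```text
clock: 15.1
eef_pos: [537.6, 3.2, 24.0]
eef_rot: [-3.141, -0.0, 1.714]
wrist_force: [0.3, 0.3, 0.8]
finger_gap: 10.3
finger_force: 8.0
```

Request:
step_arm --series '[-0.15,1,0,0,0.95,0,0,0,0,0.95]'

```text
clock: 15.35
eef_pos: [537.4, 4.2, 24.0]
eef_rot: [-3.141, -0.0, 1.714]
wrist_force: [0.3, -1.1, -0.2]
finger_gap: 10.2
finger_force: 8.0
```

```bash
cat > n.py <<'E'
from h import *
p,d=snap('top'); 
q,e=snap('side')
for n,img in(('top',p),('side',q)):
    b=img.astype(int); m=(b[...,0]>110)&(b[...,2]<80)&(b[...,1]<90)
    k,l,st,c=cv2.connectedComponentsWithStats(m.astype(np.uint8))
    print([(st[i].tolist(),c[i].round(1)) for i in range(1,k) if st[i][4]>5 and 250<c[i][0]<340 and 140<c[i][1]<220])
i,f,M=cam('top')
# plate top samples ahead/behind via depth: u along plate row
for v in(190,194):
    print([(u,'%d,%d,%.0f'%tuple(atd('top',u,v,d[v,u]))) for u in range(268,294,2)])
E
python3 n.py
```

```text
[]
[([269, 135, 24, 13, 63], array([281. , 141.8])), ([305, 175, 6, 3, 11], array([307.7, 176.2]))]
[(268, '500,87,325'), (270, '500,83,319'), (272, '504,81,284'), (274, '505,77,276'), (276, '505,72,279'), (278, '492,58,388'), (280, '492,54,383'), (282, '492,49,387'), (284, '492,45,382'), (286, '492,41,385'), (288, '491,36,387'), (290, '490,32,394'), (292, '490,27,395')]
[(268, '493,89,299'), (270, '494,85,295'), (272, '494,81,288'), (274, '499,81,241'), (276, '520,93,41'), (278, '483,58,388'), (280, '483,54,390'), (282, '482,49,391'), (284, '483,45,387'), (286, '480,39,409'), (288, '480,35,414'), (290, '479,30,418'), (292, '479,26,419')]
```

The vertical force has gone to zero, so the hole seems to have dropped. I'll test by pushing against the pin.

Request:
step_arm --series '[-0.15,1,0,0,0.95,0,0,0,0,0.95]'

```text
clock: 15.7
eef_pos: [537.3, 5.3, 24.0]
eef_rot: [-3.141, -0.0, 1.714]
wrist_force: [-0.1, 0.3, -0.9]
finger_gap: 9.9
finger_force: 8.0
```

Request:
step_arm --series '[-0.15,1,0,0,0.95,0,0,0,0,0.95]'

```text
clock: 15.95
eef_pos: [537.2, 6.4, 24.0]
eef_rot: [-3.141, -0.0, 1.714]
wrist_force: [-0.5, 0.5, -2.9]
finger_gap: 10.0
finger_force: 8.0
```

Request:
step_arm --series '[-0.15,1,0,0,0.95,0,0,0,0,0.95]'

```text
clock: 16.2
eef_pos: [537.1, 7.3, 24.1]
eef_rot: [-3.141, -0.0, 1.714]
wrist_force: [-0.2, -0.1, -2.1]
finger_gap: 10.2
finger_force: 8.0
```

Request:
step_arm --series '[-0.15,1,0,0,0.95,0,0,0,0,0.95]'

```text
clock: 16.45
eef_pos: [537.2, 7.7, 24.3]
eef_rot: [3.141, 0.001, 1.714]
wrist_force: [1.2, -5.3, -2.2]
finger_gap: 9.6
finger_force: 8.0
```

It has met the pin's wall (-5.3 N). I'll back off 1.8 mm to centre it and release.

Request:
step_arm --series '[0.25,-1.8,0,0,0.95,0,0,0,0,0.95,0,0,0,0,0.8,0,0,0,0,0.6,0,0,0,0,0.6,0,0,0,0,0.6,0,0,0,0,0.6]'

```text
clock: 17.32
eef_pos: [537.3, 6.4, 24.2]
eef_rot: [3.142, 0.0, 1.714]
wrist_force: [0.4, -0.3, -0.0]
finger_gap: 37.6
finger_force: 0.0
```

Request:
step_arm --series '[1.5,-10,0,0,0.6,3,-20,0,0,0.6,4.5,-30,0,0,0.6,6,-40,10,0,0.6,6,-40,30,0,0.6,6,-40,40,0,0.6,4,-30,40,0,0.6,0,-30,0,0,0.6,0,0,0,0,0.6]'

```text
clock: 18.45
eef_pos: [567.6, -236.4, 144.0]
eef_rot: [-3.142, 0.0, 1.711]
wrist_force: [-0.5, -0.2, 0.0]
finger_gap: 37.5
finger_force: 0.0
```

```bash
python3 - <<'E'
from h import *
p,d=snap('top'); q,e=snap('side')
a=cv2.resize(p[150:240,220:320],None,fx=3.8,fy=3.8,interpolation=cv2.INTER_CUBIC)
b=cv2.resize(q[130:220,270:370],None,fx=3.8,fy=3.8,interpolation=cv2.INTER_CUBIC)
cv2.imwrite('pics/f.png',np.hstack([a,b]))
E
```

```text
(no output)
```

View pics/f.png

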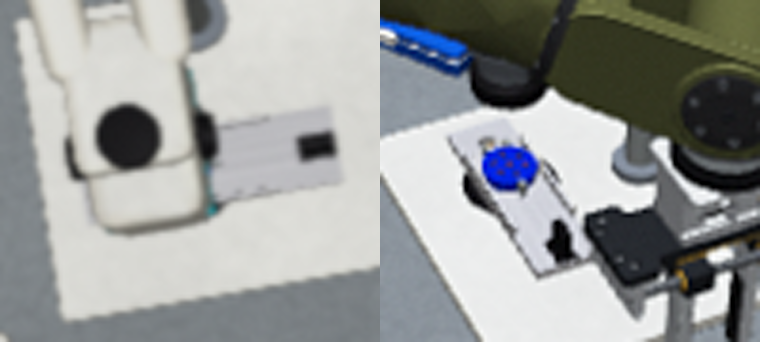

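The holder lies square, and the pin shows in its hole at (487,143) in the side crop. A plane fit to the depth will confirm whether it's flat.

```bash
python3 - <<'E'
from h import *
D=[]
for _ in range(6): q,d=snap('side'); D.append(d)
d=np.median(D,0); P=[]
c,s=.9895,.1445
for v in range(150,215):
  for u in range(275,345):
    w=atd('side',u,v,d[v,u]); r=w[:2]-[521.2,115.5]
    P.append([r[0]*c+r[1]*s,-r[0]*s+r[1]*c,w[2],u,v])
P=np.array(P); hx=P[:,1]+24
def fit(m):
    A=np.c_[P[m][:,:2],np.ones(m.sum())]; z=P[m][:,2]
    for _ in range(3):
        k=np.linalg.lstsq(A,z,rcond=None)[0]; g=abs(A@k-z)<4; A,z=A[g],z[g]
    return k.round(4),len(z)
print('plate',fit((abs(P[:,0])<22)&(hx>-70)&(hx<90)&(abs(hx-24)>30)&(P[:,2]>24)&(P[:,2]<44)))
print('base',fit((P[:,0]<-40)&(P[:,0]>-90)&(P[:,1]>-200)&(P[:,1]<80)&(P[:,2]<30)))
for lo,hi in((-70,-40),(-40,-10),(53,66),(82,95)):
    m=(abs(P[:,0])<20)&(hx>lo)&(hx<hi)&(abs(P[:,2]-33)<10); print(lo,hi,m.sum(),np.median(P[m][:,2]).round(1))
b=q.astype(int); m=(b[...,0]>110)&(b[...,2]<80)&(b[...,1]<90); m[:155]=0;m[185:]=0;m[:,:285]=0;m[:,:][:,330:]=0
v,u=np.nonzero(m);print(len(u),u.mean(),v.mean(),atz('side',u.mean(),v.mean(),42)); print(manip.read_state()['clock'])
E
```

```text
Traceback (most recent call last):
  File "h.py", line 18, in atd
    e,r=ray(n,u,v); return e+r*d
        ~~~^^^^^^^
  File "h.py", line 12, in ray
    i,f,M=cam(n); q=np.array([(u-i['cx'])/f,(v-i['cy'])/f]); s=q.copy()
          ~~~^^^
  File "h.py", line 7, in cam
    i=manip.camera_info(n); f=200/np.tan(np.radians(i['fovy'])/2)
ValueError: time passes only in moves, steps and waits
```

```bash
sed -i 's/^def cam(n)/from functools import lru_cache\n@lru_cache\ndef cam(n)/' h.py; python3 - <<'E'
from h import *
D=[]
for _ in range(6): q,d=snap('side'); D.append(d)
d=np.median(D,0); P=[]
c,s=.9895,.1445
for v in range(150,215):
  for u in range(275,345):
    w=atd('side',u,v,d[v,u]); r=w[:2]-[521.2,115.5]
    P.append([r[0]*c+r[1]*s,-r[0]*s+r[1]*c,w[2],u,v])
P=np.array(P); hx=P[:,1]+24
def fit(m):
    A=np.c_[P[m][:,:2],np.ones(m.sum())]; z=P[m][:,2]
    for _ in range(3):
        k=np.linalg.lstsq(A,z,rcond=None)[0]; g=abs(A@k-z)<4; A,z=A[g],z[g]
    return k.round(4),len(z)
print('plate',fit((abs(P[:,0])<22)&(hx>-70)&(hx<90)&(abs(hx-24)>30)&(P[:,2]>24)&(P[:,2]<44)))
print('base',fit((P[:,0]<-40)&(P[:,0]>-90)&(P[:,1]>-200)&(P[:,1]<80)&(P[:,2]<30)))
for lo,hi in((-70,-40),(-40,-10),(53,66),(82,95)):
    m=(abs(P[:,0])<20)&(hx>lo)&(hx<hi)&(abs(P[:,2]-33)<10); print(lo,hi,m.sum(),np.median(P[m][:,2]).round(1))
b=q.astype(int); m=(b[...,0]>110)&(b[...,2]<80)&(b[...,1]<90); m[:155]=0;m[185:]=0;m[:,:285]=0;m[:,330:]=0
v,u=np.nonzero(m);print(len(u),u.mean(),v.mean(),atz('side',u.mean(),v.mean(),42)); print(manip.read_state()['clock'])
E
```

```text
plate (array([-1.50000e-03, -4.00000e-04,  3.10501e+01]), 197)
base (array([-5.00000e-04, -1.00000e-04,  2.10834e+01]), 721)
-70 -40 50 30.9
-40 -10 75 31.1
53 66 7 38.2
82 95 30 30.8
124 303.5 173.53225806451613 [519.50222356 120.28313585  42.        ]
19.15
```

The plate sits 10 mm above the base and level (tilt under 0.002), with its nose fully down, so it is seated on the pin. The robot is clear. Handing in.

```bash
python3 -c "
from cell import manip
print(manip.sign_off())"
```

```text
the job is handed in; nothing more can be done
None
```

I laid the blue-dish holder on the base, let go, nudged it in by its tab and released it, then handed in at about 19 s; depth shows it flat with its hole seated on the pin and the dish under the lens to within a few mm. I viewed 11 pictures, one over the limit of 10, and no verdict came back from the hand-in.

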